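Sweep roller spacer discs through the gate into the drop slot

TASK

Sweep the three loose round steel spacer discs on the white tray through the narrow gate in its wall, one at a time, so that each drops into the open slot behind the gate before the next one follows. Only push them along the tray with the fingertips: do not pick any of them up. Leave the loupe and the ink jar on the tray, and the bottle and the wrench on the bench, where they stand.

Things in the scene. Friction and masses are not known exactly. Their poses are not given: they have to be found in the camera images.
- tray: Fixed white box, its flat top the deck, 80 mm above the bench; 240 mm wide (its x, -120 to 120), 335 mm long (its y, -200 to 135). Origin at bench level on the gate's centre line, z up. +y is the sweeping direction, towards the gate, within 0.25 rad of world +y. Dark steel walls 14 mm tall close in the discs' area: inner faces at x = -115 and 115, y = -195 mm, and the gate wall.
- gate (a point): Middle of the gate at deck level: tray x = 0, y = 60, z = 80 mm. The gate is a 52 mm gap in the gate wall, which is 14 mm tall and fills y = 60 to 66 mm. Two straight cheeks at 45 degrees lead into it from x = -50 and 50 mm at y = 38 mm. Axes as the tray's.
- slot (a point): Middle of the slot's mouth at deck level: tray x = 0, y = 96, z = 80 mm. The slot is an open well, 60 by 60 mm (tray x -30 to 30, y 66 to 126 mm), its floor 74 mm below the deck. The deck ends at y = 66 mm: a disc whose middle is pushed past that edge tips and falls in by itself.
- loupe: Bystander: small black and steel loupe, 32 mm across, 38 mm tall, standing loose on the deck in one of the two corners beside the gate. Origin at the middle of its underside.
- inkjar: Bystander: small black jar with a white cap, 32 mm across, 40 mm tall, standing loose on the deck in the other corner beside the gate. Origin at the middle of its underside.
- bottle: Bystander: black ink bottle with a blue cap, 64 mm across, 180 mm tall, standing on the bench on the robot's right of the tray. Origin at the middle of its underside.
- wrench: Bystander: steel wrench, 170 mm long, lying on the bench on the robot's left of the tray. Origin on its underside, x along its length.
- disc0: Loose round spacer disc of bare steel, 40 mm across, 8 mm thick, about 80 g, lying flat on the deck. All three are alike. Origin at the middle of its underside, z along its axis.
- disc1: Loose round spacer disc of bare steel, 40 mm across, 8 mm thick, about 80 g, lying flat on the deck. All three are alike. Origin at the middle of its underside, z along its axis.
- disc2: Loose round spacer disc of bare steel, 40 mm across, 8 mm thick, about 80 g, lying flat on the deck. All three are alike. Origin at the middle of its underside, z along its axis.
Things that resemble listed ones, but are neither listed nor needed, are in the scene too. What is shaped like the disc1 but red or turquoise is not meant.

How it is judged:
On the way, in this order (a step that is already met when the one before it is completed fails the run):
1. one disc has dropped into the slot while the other two are still on the deck before the gate (((x of disc0 in the frame of tray between -0.035 and 0.035 m and y of disc0 in the frame of tray between 0.062 and 0.13 m and z of disc0 in the frame of tray below 0.066 m and z of each of disc1, disc2 in the frame of tray above 0.074 m and y of each of disc1, disc2 in the frame of tray below 0.062 m) or (z of each of disc0, disc2 in the frame of tray above 0.074 m and y of each of disc0, disc2 in the frame of tray below 0.062 m and x of disc1 in the frame of tray between -0.035 and 0.035 m and y of disc1 in the frame of tray between 0.062 and 0.13 m and z of disc1 in the frame of tray below 0.066 m) or (z of each of disc0, disc1 in the frame of tray above 0.074 m and y of each of disc0, disc1 in the frame of tray below 0.062 m and x of disc2 in the frame of tray between -0.035 and 0.035 m and y of disc2 in the frame of tray between 0.062 and 0.13 m and z of disc2 in the frame of tray below 0.066 m))), for 0.2 s.
2. a second disc has dropped into the slot while the third is still on the deck before the gate (((x of disc0 in the frame of tray between -0.035 and 0.035 m and y of disc0 in the frame of tray between 0.062 and 0.13 m and z of each of disc0, disc1 in the frame of tray below 0.066 m and x of disc1 in the frame of tray between -0.035 and 0.035 m and y of disc1 in the frame of tray between 0.062 and 0.13 m and z of disc2 in the frame of tray above 0.074 m and y of disc2 in the frame of tray below 0.062 m) or (x of disc0 in the frame of tray between -0.035 and 0.035 m and y of disc0 in the frame of tray between 0.062 and 0.13 m and z of each of disc0, disc2 in the frame of tray below 0.066 m and z of disc1 in the frame of tray above 0.074 m and y of disc1 in the frame of tray below 0.062 m and x of disc2 in the frame of tray between -0.035 and 0.035 m and y of disc2 in the frame of tray between 0.062 and 0.13 m) or (z of disc0 in the frame of tray above 0.074 m and y of disc0 in the frame of tray below 0.062 m and x of disc1 in the frame of tray between -0.035 and 0.035 m and y of disc1 in the frame of tray between 0.062 and 0.13 m and z of each of disc1, disc2 in the frame of tray below 0.066 m and x of disc2 in the frame of tray between -0.035 and 0.035 m and y of disc2 in the frame of tray between 0.062 and 0.13 m))), for 0.2 s.
At the end, for the whole second after the job is handed in: All three discs lie at rest down in the slot (each disc's origin inside the well, at least 14 mm below the deck), and loupe, ink jar, bottle and wrench are within 15 mm of where they stood, not tipped (x of disc0 in the frame of tray between -0.035 and 0.035 m and y of disc0 in the frame of tray between 0.062 and 0.13 m and z of each of disc0, disc1, disc2 in the frame of tray below 0.066 m and linear speed of each of disc0, disc1, disc2 below 0.02 m/s and x of disc1 in the frame of tray between -0.035 and 0.035 m and y of disc1 in the frame of tray between 0.062 and 0.13 m and x of disc2 in the frame of tray between -0.035 and 0.035 m and y of disc2 in the frame of tray between 0.062 and 0.13 m and distance of each of loupe, inkjar, bottle, wrench from where it was at the start of the episode below 0.015 m and angle between each of loupe, inkjar, bottle, wrench's own z axis and vertical below 0.2 rad); the robot touches nothing.
It fails at once if a disc is lifted: its underside's middle more than 8 mm above the deck (z of any of disc0, disc1, disc2 in the frame of tray above 0.088 m).
It fails at once if the loupe, ink jar, bottle or wrench is displaced by more than 15 mm or tipped (distance of any of loupe, inkjar, bottle, wrench from where it was at the start of the episode above 0.015 m or angle between any of loupe, inkjar, bottle, wrench's own z axis and vertical above 0.2 rad).
It also fails if it takes over 70 s, if anything falls off the work surface, if the arm or the gripper's body presses on something with over 40 N, if the wrist force passes 120 N, or if a joint passes its speed limit or range.

ROBOT

A 6-joint arm with a two-finger parallel gripper is mounted at the origin on the work surface. World frame = base frame: x ahead of the robot, y to its left, z up, the work surface at z = 0. Lengths are in m, angles in rad, forces in N, time in s.
With the tool pointing down it reaches from about 0.3 to 0.775 m from the base axis. Payload 14.6 kg.
Tool frame: the origin (TCP) lies at the centre of the arm's flange, where the gripper is bolted on; the fingertips stand 199 mm ahead of it and the grasp point (between the pads) lies 180 mm ahead of it; z points along the fingers, y is the direction in which the jaws open and shut (so a half turn about z gives the same grasp; the last joint's range is limited). The gripper opens to 94 mm and grips with 3 to 60 N. Pads are 16 mm wide; open, the fingers measure 119 mm over their backs; the gripper's body (75 mm by 177 mm) begins 78 mm behind the grasp point.
Start: joints at [-1.307, 0.3, 1.521, -0, 1.321, -0.067], TCP at [0.179, -0.52, 0.405] pointing down, gripper open.
Joint ranges: [-3.03, 3.03], [-0.79, 2.21], [0.23, 2.52], [-1.04, 4.18], [0, 3.07], [-2.55, 2.55]. Speed limits (rad/s): [2.22, 2.22, 2.57, 3.14, 3.14, 3.14].

INTERFACE

Orientations are given as a unit quaternion [x, y, z, w].
In Python, from station import monitor, eyes, ctrl, nets gives the robot as it stands.
- The arm moves only by the tool apply_moves, never from a script. Its argument "steps" is one flat list of numbers, 7 for each row, row after row: the shift along the world's x, y, z in cm, then the turn, a rotation vector about the world's x, y, z in degrees, then the gripper's target within -1 to 1 (shut at 1, half-way at 0, fully open at -1). In form: [tx, ty, tz, ax, ay, az, gripper, tx, ty, tz, ax, ay, az, gripper, ...]. A call has 1 to 8 rows; each row shifts and turns the commanded pose from where the row before left it; what a row does not reach is not made up. A row lasts 1/8 s, in which the tool goes at most 62.5 mm and 10.7 degrees, less where a joint would pass 70% of its speed; a pose out of reach is approached as far as the arm can. A call with a gripper value outside its range is refused whole. The fingers move at their own pace and stop on an object; "grip_force" is the grip in N (left out, the last holds). Time passes only in rows, so rows that do not move let the fingers close. It gives the time, the measured TCP pose, the force and the opening at its end, in the units of the state.
- monitor.state(): the state, without advancing time (a new reading comes with each control period).
- eyes.camera(name): name is "scene" or "top"; returns (picture, depth): 384x512x3 uint8, red, green, blue; 384x512 float32, m along the optical axis (not along the pixel's ray), 0 where there is no reading.
- eyes.camera_model(name): a dict with "vertical_fov" (degrees; the focal length in pixels is half the picture's height over the tangent of half this angle, whatever the lens; pixels are square), "cx", "cy" (the principal point, pixels), "R" (3x3) and "t" (3): a world point X has camera coordinates R X + t. Camera axes: x right, y down, z forward; pixel columns grow to the right and rows downward; lengths in m; the calibration is good to about 2 mm. A picture is of the moment at which its call begins. camera_model takes no time and is no camera call.
- ctrl.hand_in(): hands the job in, once; it reports no verdict.
Trained networks look in the newest picture that a camera, given by its name, has taken for a name from the list of things; names that differ only in an ending like _2 or _b are one class to them, and where a whole thing is asked for, a point or a joint stands for the part that bears it (a point fixed in the world has none). Each returns a list of dicts, best first, with "conf" (0 to 1); they miss things now and then, are a little off and sometimes report something else, mostly with a low value. They report only what shows in the picture. A call takes as long as a camera call. They do not tell look-alikes from the thing itself.
- nets.look_for(name, camera): "at" ([x, y, z] in m, in world coordinates, good to about 4 mm: the middle of the surface that is visible of it).
- nets.tip_of(name, camera): "at" ([x, y, z] in m, in world coordinates, good to about 4 mm: a listed point, or the origin of a listed thing).
The state is a dict: "time_s": time; "joint_positions": joint angles; "qd": joint speeds; "tau": joint torques, N m; "eef_pos": TCP position; "tool_rot": TCP orientation; "wrist_force": force on the tool from outside, world axes, zero at the start; "torque": the same for the moment, N m; "finger_gap": opening from 0.0 (shut) to 1.0 (fully open).
Only numpy, scipy, OpenCV 4.12 (cv2) and the standard library are available. Lean on these libraries where they do the work, as an engineer would, in place of code of your own. Each camera call takes 0.05 s, during which the arm holds its last target. There are 200 camera calls.

## Working session

There is one attempt and no reset: what is moved stays moved. The work goes in short steps, Python scripts to look and compute and a tool call to move; the robot and the scene stay as the last step left them, time stands still between calls to the robot, and variables do not carry over. Pictures are saved under pics/ and viewed, about 8 in all and at most 12, crops included, and the job is handed in when it is done.

Besides the shell and the picture viewer there is one more tool, called after "Emit:" as name(argument=value, ...) on one line, values as JSON. apply_moves: Moves the arm, as the interface text tells. Its arguments: {"type":"object","properties":{"steps":{"type":"array","items":{"type":"number"}},"grip_force":{"type":"number"}},"required":["steps"]}

```bash
mkdir -p pics
cat > h.py <<'E'
import numpy as np, cv2
from station import monitor, eyes, ctrl, nets
def save(cam,fn):
    p,d=eyes.camera(cam); cv2.imwrite('pics/'+fn,p[:,:,::-1]); return p,d
def unproj(cam,u,v,z):
    m=eyes.camera_model(cam); f=192/np.tan(np.radians(m['vertical_fov'])/2)
    R=np.array(m['R']);t=np.array(m['t']); r=R.T@np.array([(u-m['cx'])/f,(v-m['cy'])/f,1]); c=-R.T@t
    return c+r*(z-c[2])/r[2]
def proj(cam,X):
    m=eyes.camera_model(cam); f=192/np.tan(np.radians(m['vertical_fov'])/2)
    q=np.array(m['R'])@np.array(X)+np.array(m['t']); return f*q[0]/q[2]+m['cx'],f*q[1]/q[2]+m['cy']
E
python3 - <<'E'
from h import *
print({k:np.round(v,3) if not isinstance(v,str) else v for k,v in monitor.state().items()})
for c in ['top','scene']:
    p,d=save(c,c+'0.png'); m=eyes.camera_model(c); print(c,m)
    for n in ['disc0','gate','slot','tray','loupe','inkjar','bottle','wrench']:
        for fn in (nets.look_for,nets.tip_of):
            try:
                print(n,fn.__name__,[(np.round(q['at'],3).tolist(),round(q['conf'],2)) for q in fn(n,c)])
            except Exception as e: print(n,e)
E
```

```text
{'time_s': np.float64(0.0), 'joint_positions': array([-1.307,  0.3  ,  1.522, -0.   ,  1.321, -0.067]), 'qd': array([-0.001, -0.001, -0.001,  0.001,  0.001, -0.   ]), 'tau': array([-1.0000e-03, -5.3181e+01, -3.5274e+01,  7.1000e-02,  2.4000e-02,
       -0.0000e+00]), 'eef_pos': array([ 0.179, -0.52 ,  0.404]), 'tool_rot': array([ 0.986,  0.165, -0.   , -0.001]), 'wrist_force': array([0.009, 0.053, 0.115]), 'torque': array([-0.018, -0.02 ,  0.01 ]), 'finger_gap': np.float64(1.0)}
top {'vertical_fov': 49.319406672198994, 'cx': 255.5696311694309, 'cy': 188.1274776246853, 'R': array([[ 0.02606969, -0.99963629,  0.00690422],
       [-0.99426336, -0.02664502, -0.10358768],
       [ 0.10373397, -0.00416411, -0.99459636]]), 't': array([-0.0067826 ,  0.57765653,  1.34430676])}
disc0 call [([0.439, -0.064, 0.084], 0.71), ([0.722, 0.016, 0.01], 0.61), ([0.723, -0.09, 0.01], 0.6), ([0.536, 0.019, 0.088], 0.51), ([0.548, -0.092, 0.093], 0.48)]
disc0 call [([0.726, -0.093, -0.0], 0.68), ([0.44, -0.063, 0.077], 0.59), ([0.534, 0.015, 0.077], 0.52), ([0.55, -0.087, 0.084], 0.45), ([0.726, 0.015, 0.0
[... 1305 characters left out ...]
0.079], 0.57)]
gate call [([0.54, 0.104, 0.079], 0.68), ([0.608, 0.027, 0.08], 0.52)]
slot call [([0.544, 0.068, 0.083], 0.72)]
slot call [([0.547, 0.141, 0.08], 0.66)]
tray call [([0.542, 0.066, 0.081], 0.92)]
tray call [([0.524, 0.048, -0.001], 0.93), ([0.55, -0.083, 0.076], 0.5)]
loupe call [([0.616, 0.037, 0.107], 0.76), ([0.586, -0.403, 0.091], 0.34)]
loupe call [([0.608, 0.028, 0.079], 0.44)]
inkjar call [([0.447, 0.076, 0.118], 0.67), ([0.437, -0.058, 0.091], 0.26)]
inkjar call [([0.442, 0.073, 0.085], 0.58)]
bottle call [([0.587, -0.402, 0.096], 0.88)]
bottle call [([0.578, -0.424, 0.002], 0.73)]
wrench call [([0.588, 0.409, 0.007], 0.73)]
wrench call [([0.574, 0.406, -0.004], 0.86)]
```

View pics/top0.png

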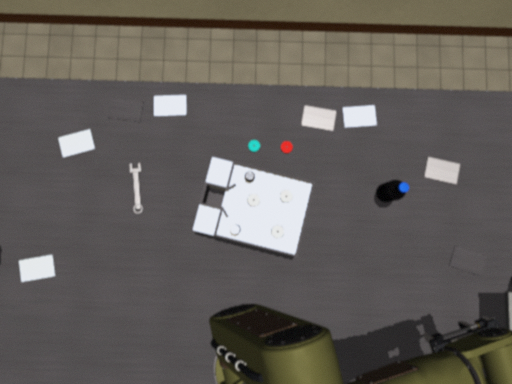

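View pics/scene0.png

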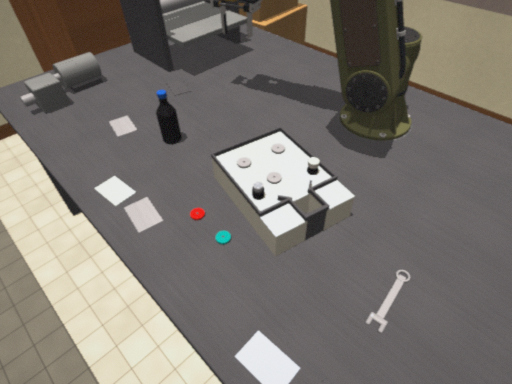

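Top: the tray is tilted about -15°, with the gate on the left (column 212). The three steel discs are at about (253,200), (285,196) and (277,231), the loupe at (250,176) and the jar at (235,229). Red and turquoise look-alikes lie on the bench. The scene view agrees. Next I fit the tray pose from depth.

```bash
cat >> h.py <<'E'
def cloud(cam,d):
    m=eyes.camera_model(cam); f=192/np.tan(np.radians(m['vertical_fov'])/2)
    v,u=np.mgrid[0:384,0:512]; P=np.stack([(u-m['cx'])/f*d,(v-m['cy'])/f*d,d],-1)-np.array(m['t'])
    return P@np.array(m['R'])
E
python3 - <<'E'
from h import *
for c in ['top','scene']:
    p,d=eyes.camera(c); W=cloud(c,d)
    k=(d>0)&(W[...,2]>.07)&(W[...,2]<.1)&(abs(W[...,0]-.525)<.22)&(abs(W[...,1]-.03)<.25)
    q=W[k]; r=cv2.minAreaRect(q[:,:2].astype(np.float32)*1000); print(c,k.sum(),r,np.median(q[:,2]))
    print(cv2.boxPoints(r).round(0).tolist())
    if c=='top':
        # rectified deck picture 2px/mm
        s=2; x0,x1,y0,y1=.36,.70,-.17,.22
        f=lambda X:proj(c,X)
        A=np.array([f((a,b,.08)) for a,b in [(x1,y1),(x1,y0),(x0,y0),(x0,y1)]],np.float32)
        B=np.array([(0,0),(y1-y0,0),(y1-y0,x1-x0),(0,x1-x0)],np.float32)*1000*1.5
        H=cv2.getPerspectiveTransform(A,B); im=cv2.warpPerspective(p,H,(585,510),flags=cv2.INTER_CUBIC)
        cv2.imwrite('pics/rect.png',im[:,:,::-1])
E
```

```text
top 7664 ((515.7368774414062, 14.192962646484375), (336.1806640625, 240.42660522460938), 77.34024047851562) 0.07942942406640136
[[362.0, -123.0], [596.0, -176.0], [670.0, 152.0], [435.0, 205.0]]
scene 8067 ((515.6101684570312, 14.346282958984375), (338.8736267089844, 242.2892608642578), 77.15023040771484) 0.07941949443041825
[[360.0, -124.0], [596.0, -178.0], [671.0, 153.0], [435.0, 206.0]]
```

View pics/rect.png

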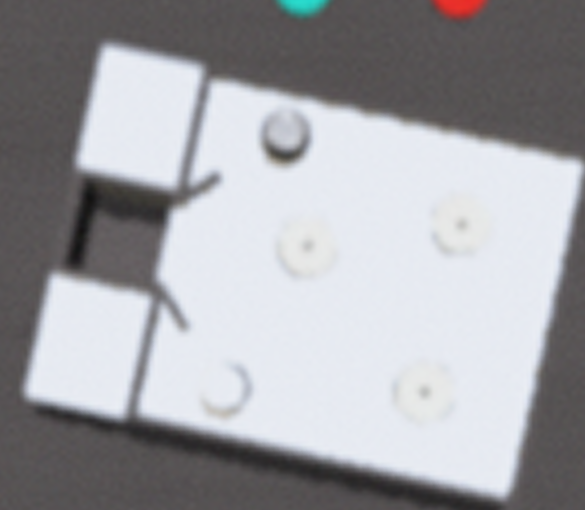

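Tray pose: centre (0.5157, 0.0142), yaw -12.7°, so origin (0.5228, 0.0459). The gate comes out at (0.536, 0.104), which agrees with the network. In tray mm, the discs are A (20,-27), B (56,-124) and C (-58,-125). I'll push with the fingers set to a gap of about 16 mm, giving two contact points, and start with A.

Emit:
apply_moves(steps=[2.3,3.1,0,0,0,4.8,0.66,2.3,3.1,0,0,0,4.8,0.66,2.3,3.1,0,0,0,4.8,0.66,2.3,3.1,0,0,0,4.8,0.66,2.3,3.1,0,0,0,4.8,0.66,2.3,3.1,0,0,0,4.8,0.66,2.3,3.1,0,0,0,4.8,0.66,2.3,3.1,0,0,0,4.8,0.66])

```text
time_s: 2.8
eef_pos: [0.3632, -0.2711, 0.4048]
tool_rot: [0.877, 0.481, 0.0, 0.0]
wrist_force: [1.2, 0.1, -0.8]
finger_gap: 0.19
```

Emit:
apply_moves(steps=[2.3,3.1,0,0,0,4.8,0.66,2.3,3.1,0,0,0,4.8,0.66,2.3,3.1,0,0,0,4.8,0.66,2.3,3.1,0,0,0,4.8,0.66,2.3,3.1,0,0,0,4.8,0.66,2.3,3.1,0,0,0,4.8,0.66,2.3,3.1,-4,0,0,4.8,0.66,0,0,-4,0,0,4.8,0.66])

```text
time_s: 3.8
eef_pos: [0.5244, -0.0534, 0.3236]
tool_rot: [0.669, 0.743, 0.0, 0.0]
wrist_force: [0.2, -0.1, -0.8]
finger_gap: 0.171
```

```bash
cat >> h.py <<'E'
O=np.array([.5228,.0459]); ty=np.array([.2192,.9757]); tx=np.array([.9757,-.2192])
def T(x,y): return O+x/1000*tx+y/1000*ty
def Ti(P): d=(np.array(P)[:2]-O)*1000; return np.round([d@tx,d@ty],1)
def st():
    s=monitor.state(); q=s['tool_rot']; yaw=np.degrees(2*np.arctan2(q[1],q[0]))-90
    print('t',round(s['time_s'],2),'pos',np.round(s['eef_pos'],4),'jaw',round(float(yaw),1),'q',np.round(q,3),'gap',round(float(s['finger_gap']),3),'F',np.round(s['wrist_force'],1),'tray',Ti(s['eef_pos']))
def rect(c,fn,z=.088,sc=1.5):
    p,d=eyes.camera(c); x0,x1,y0,y1=.36,.70,-.17,.22
    A=np.array([proj(c,(a,b,z)) for a,b in [(x1,y1),(x1,y0),(x0,y0),(x0,y1)]],np.float32)
    B=np.array([(0,0),(y1-y0,0),(y1-y0,x1-x0),(0,x1-x0)],np.float32)*1000*sc
    im=cv2.warpPerspective(p,cv2.getPerspectiveTransform(A,B),(585,510),flags=cv2.INTER_CUBIC); cv2.imwrite('pics/'+fn,im[:,:,::-1])
E
python3 -c "
from h import *
st(); save('scene','s1.png')
for c in ['top','scene']:
    p=eyes.camera(c); print(c,[(np.round(q['at'],3).tolist(),Ti(q['at']),round(q['conf'],2)) for q in nets.tip_of('disc0',c)])"
```

```text
t 3.8 pos [ 0.5244 -0.0534  0.3236] jaw 6.1 q [0.669 0.743 0.    0.   ] gap 0.171 F [ 0.2 -0.1 -0.8] tray [ 23.3 -96.5]
top [([0.724, 0.019, 0.005], array([202.1,  18. ]), 0.52), ([0.725, -0.089, 0.004], array([226.6, -87.8]), 0.43), ([0.537, 0.017, 0.081], array([ 20.4, -24.7]), 0.38)]
scene [([0.536, 0.016, 0.082], array([ 19.8, -26.2]), 0.62), ([0.577, -0.425, 0.002], array([ 156.1, -447.2]), 0.62), ([0.55, -0.088, 0.075], array([  55.6, -124.6]), 0.6), ([0.437, -0.064, 0.08], array([ -59.6, -125.6]), 0.45), ([0.73, 0.021, -0.002], array([207.2,  20.7]), 0.44), ([0.726, -0.093, 0.002], array([228.2, -90.7]), 0.42)]
```

View pics/s1.png

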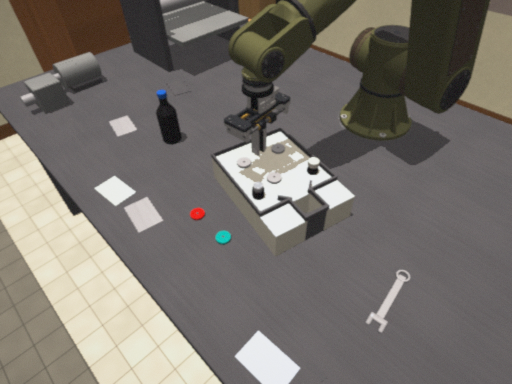

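The view shows the fingers nearly shut over the tray at (262,140), and all three discs are undisturbed. I'll lower behind A and push it towards the gate's centre line.

Emit:
apply_moves(steps=[1.6,2.7,0,0,0,0,0.66,0,0,-2,0,0,0,0.66,0,0,-1.4,0,0,0,0.66,0,0,-0.8,0,0,0,0.66,0,0,0,0,0,0,0.66])

```text
time_s: 4.68
eef_pos: [0.5396, -0.0285, 0.2827]
tool_rot: [0.671, 0.741, -0.0, -0.0]
wrist_force: [0.3, 0.2, 0.5]
finger_gap: 0.169
```

Emit:
apply_moves(steps=[-0.1,0.9,0,0,0,0,0.66,-0.1,0.9,0,0,0,0,0.66,-0.1,0.9,0,0,0,0,0.66,-0.1,0.9,0,0,0,0,0.66,-0.1,0.9,0,0,0,0,0.66,-0.1,0.9,0,0,0,0,0.66,-0.1,0.9,0,0,0,0,0.66,-0.1,0.7,0,0,0,0,0.66])

```text
time_s: 5.68
eef_pos: [0.5316, 0.0424, 0.2827]
tool_rot: [0.671, 0.742, 0.0, 0.0]
wrist_force: [-0.6, -1.9, 0.6]
finger_gap: 0.169
```

```bash
cat >> h.py <<'E'
def discs():
    st()
    for c in ['top','scene']:
        eyes.camera(c); print(c,[(Ti(q['at']).tolist(),round(q['at'][2],3),round(q['conf'],2)) for q in nets.tip_of('disc0',c) if abs(Ti(q['at'])[0])<120])
E
python3 -c "
from h import *
discs(); save('scene','s2.png')"; python3 -c "
import cv2;i=cv2.imread('pics/s2.png')[110:260,190:370];cv2.imwrite('pics/s2c.png',cv2.resize(i,None,fx=3,fy=3,interpolation=2))"
```

```text
t 5.67 pos [0.5316 0.0424 0.2827] jaw 5.8 q [0.671 0.742 0.    0.   ] gap 0.169 F [-0.6 -1.9  0.6] tray [ 9.3 -1.5]
top [([-54.0, -123.1], 0.077, 0.61), ([53.1, -123.9], 0.084, 0.53)]
scene [([1.8, 25.5], 0.083, 0.5), ([56.9, -121.6], 0.077, 0.47)]
```

View pics/s2c.png

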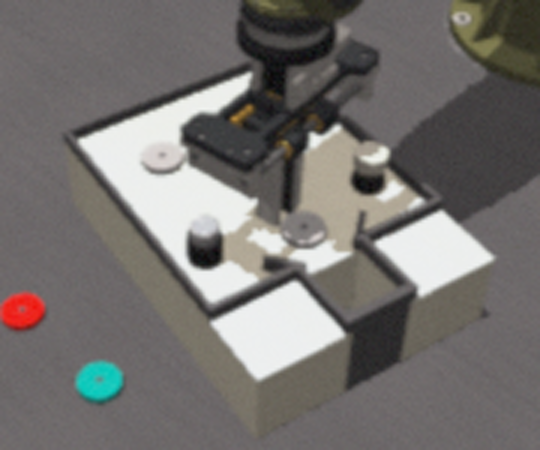

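The disc now sits at about tray (1,24), just in front of the gate at crop (303,229). I'll square up the gripper and push straight through.

Emit:
apply_moves(steps=[0,-1,0,0,0,0,0.66,-0.6,0,0,0,0,-9.3,0.66,-0.5,0,0,0,0,-9.2,0.66,0,0,0,0,0,0,0.66,0.2,0.9,0,0,0,0,0.66,0.2,0.9,0,0,0,0,0.66,0.2,0.8,0,0,0,0,0.66])

```text
time_s: 6.8
eef_pos: [0.5269, 0.0586, 0.2826]
tool_rot: [0.781, 0.625, -0.0, 0.0]
wrist_force: [-0.6, -0.6, 0.4]
finger_gap: 0.171
```

Emit:
apply_moves(steps=[0.2,0.9,0,0,0,0,0.66,0.2,0.9,0,0,0,0,0.66,0.2,0.9,0,0,0,0,0.66,0.2,0.8,0,0,0,0,0.66,0,0,0,0,0,0,0.66,0,0,0,0,0,0,0.66])

```text
time_s: 7.55
eef_pos: [0.5346, 0.0928, 0.2826]
tool_rot: [0.781, 0.624, -0.0, -0.0]
wrist_force: [0.1, -0.3, 0.0]
finger_gap: 0.172
```

```bash
python3 -c "
from h import *
discs(); p,d=save('scene','s3.png'); W=cloud('scene',d); P=(W[...,:2]-O)*1000; X=P@tx;Y=P@ty
k=(abs(X)<28)&(Y>68)&(Y<124)&(d>0); print('well z',np.percentile(W[...,2][k],[1,10,25,50,75,90]))"; python3 -c "
import cv2;i=cv2.imread('pics/s3.png')[110:260,190:370];cv2.imwrite('pics/s3c.png',cv2.resize(i,None,fx=3,fy=3,interpolation=2))"
```

```text
t 7.55 pos [0.5346 0.0928 0.2826] jaw -12.7 q [ 0.781  0.624 -0.    -0.   ] gap 0.172 F [ 0.1 -0.3  0. ] tray [ 1.2 48.3]
top [([-55.7, -126.3], 0.077, 0.51), ([53.2, -126.6], 0.084, 0.49)]
scene [([56.8, -123.3], 0.078, 0.56), ([-60.1, -121.2], 0.082, 0.46)]
well z [0.18741214 0.21601749 0.27716529 0.34218259 0.37452844 0.38764278]
```

View pics/s3c.png

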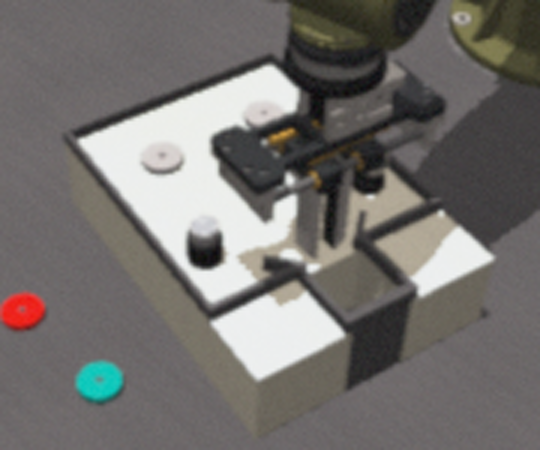

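A has gone from the deck and there is no contact force. I'll check the well once the arm is clear. Next I retract and move behind B.

Emit:
apply_moves(steps=[-0.4,-1.8,0,0,0,0,0.66,0,0,4.5,0,0,0,0.66,0.5,-4.1,0,0,0,4.2,0.66,0.5,-4.1,0,0,0,4.2,0.66,0.5,-4.1,0,0,0,4.2,0.66,0.5,-4.1,0,0,0,4.3,0.66,0.6,-4,0,0,0,4.3,0.66,0,0,0,0,0,0,0.66])

```text
time_s: 8.8
eef_pos: [0.5561, -0.1322, 0.3274]
tool_rot: [0.654, 0.756, -0.0, -0.0]
wrist_force: [0.6, 0.7, -0.5]
finger_gap: 0.17
```

```bash
cat >> h.py <<'E'
def well():
    for c in ['top','scene']:
        p,d=eyes.camera(c); W=cloud(c,d); P=(W[...,:2]-O)*1000; X=P@tx;Y=P@ty
        k=(abs(X)<28)&(Y>68)&(Y<124)&(d>0)&(W[...,2]<.08); z=W[...,2][k]*1000; print(c,'well z hist',np.histogram(z,[-5,4,9,12,18,24,30,40,60,80])[0])
E
python3 -c "
from h import *
discs(); well(); rect('top','r4.png',.03)"
```

```text
t 8.8 pos [ 0.5561 -0.1322  0.3274] jaw 8.3 q [ 0.654  0.756 -0.    -0.   ] gap 0.17 F [ 0.6  0.7 -0.5] tray [  71.5 -166.4]
top [([4.5, 105.3], 0.014, 0.69), ([54.4, -125.5], 0.086, 0.49), ([-53.9, -122.9], 0.077, 0.43)]
scene [([-59.5, -120.5], 0.08, 0.7), ([55.6, -123.7], 0.078, 0.56)]
top well z hist [49 91 52 54  5  0  0  0  0]
scene well z hist [1 0 0 1 1 0 1 4 2]
```

View pics/r4.png

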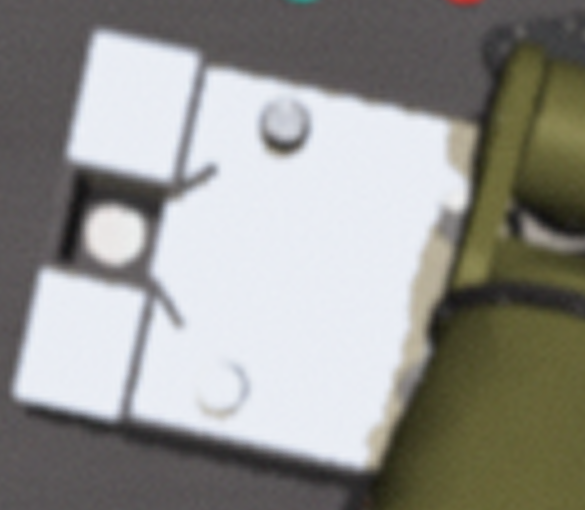

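Disc A lies flat in the well at (115,235), and the loupe and jar are unmoved. Now for B.

Emit:
apply_moves(steps=[0,0,-2.5,0,0,0,0.66,0,0,-2,0,0,0,0.66,0,0,0,0,0,0,0.66,-0.15,1,0,0,0,0,0.66,-0.15,1,0,0,0,0,0.66,-0.15,1,0,0,0,0,0.66,-0.15,1,0,0,0,0,0.66,-0.15,1,0,0,0,0,0.66])

```text
time_s: 10.15
eef_pos: [0.5491, -0.0785, 0.2829]
tool_rot: [0.653, 0.757, 0.0, 0.0]
wrist_force: [0.7, -1.5, 1.9]
finger_gap: 0.171
```

Emit:
apply_moves(steps=[-0.15,1,0,0,0,0,0.66,-0.15,1,0,0,0,0,0.66,-0.15,1,0,0,0,0,0.66,-0.15,1,0,0,0,0,0.66,-0.15,1,0,0,0,0,0.66,-0.15,1,0,0,0,0,0.66,-0.15,1,0,0,0,0,0.66,-0.15,1,0,0,0,0,0.66])

```text
time_s: 11.15
eef_pos: [0.537, 0.0015, 0.2826]
tool_rot: [0.653, 0.757, -0.0, -0.0]
wrist_force: [-0.3, -2.0, 2.3]
finger_gap: 0.172
```

Emit:
apply_moves(steps=[-0.15,1,0,0,0,0,0.66,-0.15,1,0,0,0,0,0.66,-0.15,1,0,0,0,0,0.66,-0.1,0.7,0,0,0,0,0.66,0,0,0,0,0,0,0.66])

```text
time_s: 11.78
eef_pos: [0.5315, 0.0384, 0.2825]
tool_rot: [0.653, 0.757, -0.0, -0.0]
wrist_force: [0.4, -0.1, -0.6]
finger_gap: 0.17
```

```bash
python3 -c "
from h import *
discs();discs()"
```

```text
t 11.78 pos [0.5315 0.0384 0.2825] jaw 8.5 q [ 0.653  0.757 -0.    -0.   ] gap 0.17 F [ 0.4 -0.1 -0.6] tray [10.2 -5.4]
top [([-57.0, -123.4], 0.077, 0.65), ([3.3, 102.9], 0.015, 0.5)]
scene [([-2.4, 20.6], 0.076, 0.5)]
t 11.97 pos [0.5316 0.0377 0.2825] jaw 8.4 q [ 0.653  0.757 -0.    -0.   ] gap 0.17 F [-0.3 -0.2  0.1] tray [10.4 -6.1]
top [([-53.1, -124.6], 0.077, 0.71), ([1.9, 96.8], 0.082, 0.56), ([3.2, 103.2], 0.013, 0.43)]
scene [([-2.7, 20.9], 0.078, 0.7)]
```

B is in front of the gate at about (-1,20), matching tool position plus offset. I'll square up and push it through.

Emit:
apply_moves(steps=[0,-1,0,0,0,0,0.66,-0.7,0,0,0,0,-10.6,0.66,-0.6,0,0,0,0,-10.6,0.66,0,0,0,0,0,0,0.66,0.2,0.9,0,0,0,0,0.66,0.2,0.9,0,0,0,0,0.66,0.2,0.9,0,0,0,0,0.66])

```text
time_s: 13.05
eef_pos: [0.5249, 0.0556, 0.2826]
tool_rot: [0.781, 0.625, -0.0, 0.0]
wrist_force: [0.2, -0.5, 1.1]
finger_gap: 0.17
```

Emit:
apply_moves(steps=[0.2,0.9,0,0,0,0,0.66,0.2,0.9,0,0,0,0,0.66,0.2,0.9,0,0,0,0,0.66,0.2,0.9,0,0,0,0,0.66,0.1,0.3,0,0,0,0,0.66,0,0,0,0,0,0,0.66])

```text
time_s: 13.8
eef_pos: [0.5337, 0.094, 0.2826]
tool_rot: [0.781, 0.624, 0.0, -0.0]
wrist_force: [0.0, 0.3, -0.4]
finger_gap: 0.167
```

```bash
python3 -c "
from h import *
discs()"
```

```text
t 13.8 pos [0.5337 0.094  0.2826] jaw -12.7 q [ 0.781  0.624  0.    -0.   ] gap 0.167 F [ 0.   0.3 -0.4] tray [ 0.  49.3]
top [([-51.9, -123.5], 0.073, 0.49)]
scene [([-62.0, -122.2], 0.079, 0.65), ([85.3, 2.9], 0.08, 0.48)]
```

Emit:
apply_moves(steps=[-0.4,-1.8,0,0,0,0,0.66,0,0,4.5,0,0,0,0.66,-2.3,-3.5,0,0,0,-4.4,0.66,-2.3,-3.5,0,0,0,-4.4,0.66,-2.3,-3.5,0,0,0,-4.4,0.66,-2.3,-3.4,0,0,0,-4.4,0.66,-2.3,-3.4,0,0,0,-4.4,0.66,0,0,0,0,0,0,0.66])

```text
time_s: 15.0
eef_pos: [0.4132, -0.0992, 0.3278]
tool_rot: [0.887, 0.462, 0.0, 0.0]
wrist_force: [0.6, -0.2, -0.0]
finger_gap: 0.169
```

```bash
python3 -c "
from h import *
discs(); well(); rect('top','r5.png',.03)"
```

```text
t 15.0 pos [ 0.4132 -0.0992  0.3278] jaw -35.0 q [0.887 0.462 0.    0.   ] gap 0.169 F [ 0.6 -0.2 -0. ] tray [ -75.2 -165.7]
top [([-3.5, 85.1], 0.026, 0.62), ([2.6, 105.0], 0.013, 0.56), ([-56.4, -123.7], 0.076, 0.51)]
scene [([-62.1, -121.4], 0.079, 0.44)]
top well z hist [37 66 16 30 87 14  0  0  0]
scene well z hist [0 1 0 0 2 1 0 1 2]
```

View pics/r5.png

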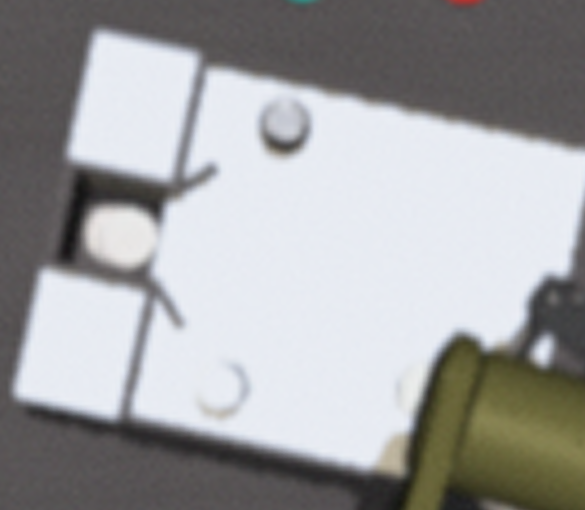

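Both discs A and B are in the well at (120,235). Now C, the last one.

Emit:
apply_moves(steps=[0,0,-2.5,0,0,0,0.66,0,0,-2,0,0,0,0.66,0,0,0,0,0,0,0.66,0.58,0.84,0,0,0,0,0.66,0.58,0.84,0,0,0,0,0.66,0.58,0.84,0,0,0,0,0.66,0.58,0.84,0,0,0,0,0.66,0.58,0.84,0,0,0,0,0.66])

```text
time_s: 16.35
eef_pos: [0.4441, -0.0545, 0.2828]
tool_rot: [0.886, 0.464, 0.0, 0.0]
wrist_force: [-1.0, -1.4, 1.3]
finger_gap: 0.169
```

Emit:
apply_moves(steps=[0.58,0.84,0,0,0,0,0.66,0.58,0.84,0,0,0,0,0.66,0.58,0.84,0,0,0,0,0.66,0.58,0.84,0,0,0,0,0.66,0.58,0.84,0,0,0,0,0.66,0.58,0.84,0,0,0,0,0.66,0.58,0.84,0,0,0,0,0.66,0.58,0.84,0,0,0,0,0.66])

```text
time_s: 17.35
eef_pos: [0.4904, 0.0126, 0.2826]
tool_rot: [0.886, 0.464, -0.0, -0.0]
wrist_force: [-1.7, -0.5, 2.1]
finger_gap: 0.169
```

Emit:
apply_moves(steps=[0.58,0.84,0,0,0,0,0.66,0.58,0.84,0,0,0,0,0.66,0.58,0.84,0,0,0,0,0.66,0.58,0.84,0,0,0,0,0.66,0,0,0,0,0,0,0.66])

```text
time_s: 17.98
eef_pos: [0.5135, 0.0462, 0.2825]
tool_rot: [0.886, 0.464, 0.0, -0.0]
wrist_force: [-0.3, 0.3, 0.8]
finger_gap: 0.169
```

```bash
python3 -c "
from h import *
discs();discs()"
```

```text
t 17.98 pos [0.5135 0.0462 0.2825] jaw -34.7 q [ 0.886  0.464  0.    -0.   ] gap 0.169 F [-0.3  0.3  0.8] tray [-9.1 -1.7]
top [([-0.1, 87.7], 0.026, 0.53)]
scene [([-2.0, 27.1], 0.079, 0.45)]
t 18.18 pos [0.5131 0.0455 0.2826] jaw -34.8 q [ 0.886  0.464 -0.    -0.   ] gap 0.167 F [-0.2 -1.1  0.5] tray [-9.4 -2.5]
top [([4.6, 106.9], 0.013, 0.55), ([-2.2, 91.3], 0.026, 0.44)]
scene [([0.1, 26.3], 0.081, 0.62)]
```

Emit:
apply_moves(steps=[-0.3,-1.3,0,0,0,0,0.66,0.5,0,0,0,0,10.6,0.66,0.5,0,0,0,0,10.6,0.66,0,0,0,0,0,0.8,0.66,0.2,0.9,0,0,0,0,0.66,0.2,0.9,0,0,0,0,0.66,0.2,0.9,0,0,0,0,0.66])

```text
time_s: 19.25
eef_pos: [0.5263, 0.0604, 0.2827]
tool_rot: [0.781, 0.624, -0.0, 0.0]
wrist_force: [-1.0, -0.7, -1.1]
finger_gap: 0.172
```

Emit:
apply_moves(steps=[0.2,0.9,0,0,0,0,0.66,0.2,0.9,0,0,0,0,0.66,0.2,0.9,0,0,0,0,0.66,0.2,0.8,0,0,0,0,0.66,0,0,0,0,0,0,0.66,0,0,0,0,0,0,0.66])

```text
time_s: 20.0
eef_pos: [0.5342, 0.0946, 0.2826]
tool_rot: [0.781, 0.624, -0.0, -0.0]
wrist_force: [-0.5, -0.3, -0.5]
finger_gap: 0.172
```

Emit:
apply_moves(steps=[-0.4,-1.8,0,0,0,0,0.66,0,0,4.5,0,0,0,0.66,0,-4,2,0,0,0,0.66,0,-4,2,0,0,0,0.66,0,-4,0,0,0,0,0.66,0,-4,0,0,0,0,0.66,0,0,0,0,0,0,0.66,0,0,0,0,0,0,0.66])

```text
time_s: 21.0
eef_pos: [0.5299, -0.0836, 0.3676]
tool_rot: [0.781, 0.624, 0.0, -0.0]
wrist_force: [-0.3, 0.4, 0.7]
finger_gap: 0.171
```

```bash
python3 -c "
from h import *
discs(); well(); rect('top','r6.png',.03); save('scene','s6.png')
for c in ['top','scene']:
    for n in ['loupe','inkjar','bottle','wrench']: print(c,n,[np.round(q['at'],3) for q in nets.tip_of(n,c)[:1]])"
```

```text
t 21.0 pos [ 0.5299 -0.0836  0.3676] jaw -12.8 q [ 0.781  0.624  0.    -0.   ] gap 0.171 F [-0.3  0.4  0.7] tray [  35.3 -124.8]
top [([1.9, 104.3], 0.03, 0.59), ([-2.7, 89.0], 0.026, 0.47)]
scene []
top well z hist [36 53  5  9 43 72 37  0  0]
scene well z hist [0 0 0 1 4 0 1 3 1]
top loupe [array([0.606, 0.034, 0.079])]
top inkjar [array([0.445, 0.074, 0.081])]
top bottle [array([ 0.575, -0.428,  0.   ])]
top wrench [array([0.572, 0.407, 0.004])]
scene loupe [array([0.608, 0.027, 0.08 ])]
scene inkjar [array([0.44 , 0.074, 0.084])]
scene bottle []
scene wrench [array([ 0.573,  0.41 , -0.002])]
```

View pics/r6.png

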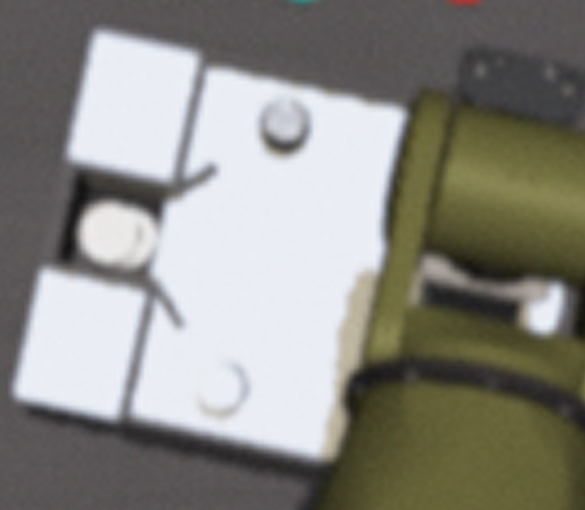

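View pics/s6.png

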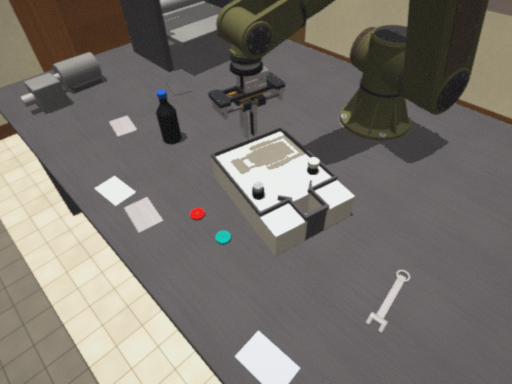

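The deck is clear of discs. They lie stacked in the well at (115,235), topmost surface about 30–40 mm, well below the deck. The bystanders are where they stood and the arm is free.

```bash
python3 -c "
from h import *
print(ctrl.hand_in())"
```

```text
the job is handed in; nothing more can be done
None
```

I swept all three steel discs through the gate one at a time, using only the nearly closed fingertips, and handed the job in at about 21 s. No verdict was reported.

- **Discs:** I checked the well after the first and second drops, and each disc was in it before the next push began. At the end the deck was empty and the discs lay stacked in the well. The highest surface measured was 30–40 mm above the bench, against 80 mm for the deck. The network reported only two discs in the well. I infer the third, at the bottom, from the stack height and the empty deck.
- **Bystanders:** The loupe, ink jar and wrench measured within about 5 mm of their first positions, which is about the network's accuracy. So did the bottle in the top view. The scene network missed the bottle in the last check, but the picture shows it upright and in place.
- **Robot:** Wrist forces stayed within about 3 N at every reading. The arm was clear of everything when I handed in.

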